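# Pump a leak-test stand up until its indicator pin is out

## Robot

A 6-joint arm with a two-finger parallel gripper is mounted at the origin on the work surface. World frame = base frame: x ahead of the robot, y to its left, z up, the work surface at z = 0. Lengths are in m, angles in rad, forces in N, time in s.
With the tool pointing down it reaches from about 0.35 to 0.85 m from the base axis. Payload 8.1 kg.
Tool frame: the origin (TCP) lies on the centre line of the jaws, within the pads' length; the fingertips stand robot.finger_overhang ahead of it and the grasp point (between the pads) lies 5 mm behind it (robot.finger_overhang is the distance from the TCP to the fingertips, in m); z points along the fingers, y is the direction in which the jaws open and shut (so a half turn about z gives the same grasp; the last joint's range is limited). The gripper opens to 93 mm and grips with 3 to 60 N. Pads are 15 mm wide; open, the fingers measure 128 mm over their backs; the gripper's body (75 mm by 188 mm) begins 65 mm behind the grasp point.
Start: joints at [-1.24, 0.13, 1.488, -0, 1.523, -0.085], TCP at [0.242, -0.549, 0.233] pointing down, gripper open.
Joint ranges: [-2.96, 2.96], [-0.89, 2.26], [0.02, 2.5], [-1.34, 4.48], [0, 2.73], [-2.66, 2.66]. Speed limits (rad/s): [2.39, 2.39, 2.79, 3.14, 3.14, 3.14].

## Interface

Orientations are given as a rotation vector (axis times angle).
In Python, from plant import robot gives the robot as it stands. The module is installed in compiled form; this text tells all that it offers.
- The arm moves only by the tool carry_out, never from a script. Its argument "commands" is a list that holds one entry, the list of rows, each a list of 4 numbers: the shift along the tool's x, y, z in cm, then the turn about the tool's z in degrees. In form: [[[tx, ty, tz, roll], ...]]. A call has 1 to 20 rows; each row shifts and turns the commanded pose from where the row before left it, along the tool's axes as they then stand; what a row does not reach is not made up. A row lasts 1/12 s, in which the tool goes at most 41.7 mm and 7.16 degrees, less where a joint would pass 70% of its speed; a pose out of reach is approached as far as the arm can. A call is refused whole if a number of a shift passes 4.17 or a number of a turn 7.16, either way. A call with a gripper value outside its range is refused whole. "claw" is the finger opening in cm, from 0 to 9.3, set as the call begins (left out, the last holds). The fingers move at their own pace and stop on an object; "grip_force" is the grip in N (left out, the last holds). Time passes only in rows, so rows that do not move let the fingers close. It gives the time, the measured TCP pose, the force and the opening at its end, in the units of the state.
- robot.read_state(): the state, without advancing time (a new reading comes with each control period).
- robot.read_camera(name): name is "scene" or "top" or "wrist"; returns the picture (384x512x3 uint8, red, green, blue); there is no depth.
- robot.camera_params(name): a dict with "mtx" (3x3 intrinsics, pixels), "R" (3x3) and "t" (3): a world point X has camera coordinates R X + t. Camera axes: x right, y down, z forward; pixel columns grow to the right and rows downward; lengths in m; the calibration is good to about 2 mm. A picture is of the moment at which its call begins: read the wrist's pose just before it. camera_params takes no time and is no camera call; for the wrist camera it gives the pose at the moment of the call.
- robot.close_job(): hands the job in, once; it reports no verdict.
The state is a dict: "t": time; "q": joint angles; "dq": joint speeds; "joint_torque": joint torques, N m; "tool_pos": TCP position; "orientation": TCP orientation; "force": force on the tool from outside, world axes, zero at the start; "wrist_torque": the same for the moment, N m; "opening": finger opening in m.
Only numpy, scipy, OpenCV 4.12 (cv2) and the standard library are available. Lean on these libraries where they do the work, as an engineer would, in place of code of your own. Each camera call takes 0.05 s, during which the arm holds its last target.

## Task

Two leak-test stands each hold a clamped bronze tee; one is already under pressure and its orange pin stands fully out with the green band showing. On the other stand, press the pump's red palm knob down with the fingertips again and again, in full strokes and letting it come right up each time, until that stand's pin has popped fully out too, then leave the knob up. Do not press the knob of the stand that is already under pressure, do not touch either pin, and leave the loose fittings, wrench and bottle where they are.

Things in the scene. Friction and masses are not known exactly. Their poses are not given: they have to be found in the camera images.
- stand_a: leak-test stand, fixed: base plate 200 (x) by 220 (y) by 12 mm; origin at the centre of its underside, z up. The stand to be pumped: its pin is in. +y half: bronze tee clamped between brackets, 84 mm high. -y half: hand pump at x -35, y -60 mm (steel barrel, red palm knob) and black indicator housing, 37 mm across, 85 mm high, at x +45, y -60 mm, out of which the pin rises.
- stand_b: leak-test stand, fixed: base plate 200 (x) by 220 (y) by 12 mm; origin at the centre of its underside, z up. Already under pressure: its pin is fully out. +y half: bronze tee clamped between brackets, 84 mm high. -y half: hand pump at x -35, y -60 mm (steel barrel, red palm knob) and black indicator housing, 37 mm across, 85 mm high, at x +45, y -60 mm, out of which the pin rises.
- stand_a_knob (a point): stand_a: centre of the top of the red palm knob (50 mm across, 24 mm thick, middle 18 mm flat); moves with the knob; 185 mm above the table when right up. Pressed straight down.
- stand_b_knob (a point): stand_b: centre of the top of the red palm knob (50 mm across, 24 mm thick, middle 18 mm flat); moves with the knob; 185 mm above the table when right up. Pressed straight down.
- stand_a_pump (a joint): stand_a: knob pressed down, m: 0 right up, 0.030 at the bottom stop. Spring return, 7 N at the top to 13 N at the bottom, plus 3 to 6 N of drag, more when pressed fast. Each full stroke, let right up before the next, lifts the pin 3 to 8 mm, the last one 6 mm to full height: three to six strokes. Strokes under 25 mm may not bring it fully out. Extra strokes do no harm; the pin stays.
- stand_b_pump (a joint): stand_b: knob pressed down, m: 0 right up, 0.030 at the bottom; same spring. Not to be pressed.
- stand_a_pin: indicator pin of stand_a: upright, 16 mm across, orange, with a 10 mm green band at its foot that is wholly in view only when the pin is fully out. Origin at its top end: 93 mm above the table when in, 122 to 123 mm when fully out. Stays where the pump has lifted it. Not to be touched.
- stand_b_pin: the pop-up indicator pin of stand_b, the same as the other; it is fully out (top about 122 mm above the table). Not to be touched.
- stand_a_pin_out (a joint): how far the pin of stand_a is out, m: 0 in, 0.029 to 0.030 fully out; starts between 0 and 0.012. One stroke before the end it stands at about 0.024.
- stand_b_pin_out (a joint): how far the pin of stand_b is out, m: about 0.0295, fully out, from the start.
- plug_1: stand_a: a loose brass sealing plug, 25 mm across, 26 mm high, standing on the plate of this stand; bystander. Origin at the centre of its underside.
- plug_2: stand_b: a loose brass sealing plug, 25 mm across, 26 mm high, standing on the plate of this stand; bystander. Origin at the centre of its underside.
- tee_1: a loose bronze pipe tee, 80 mm long, 38 mm across its collars, lying flat on the table; bystander. Origin at the table under the middle of the run; run along its x.
- tee_2: a loose bronze pipe tee, 80 mm long, 38 mm across its collars, lying flat on the table; bystander. Origin at the table under the middle of the run; run along its x.
- tee_3: a loose bronze pipe tee, 80 mm long, 38 mm across its collars, lying flat on the table; bystander. Origin at the table under the middle of the run; run along its x.
- wrench: a loose steel wrench, 190 mm long, lying on the table at the robot's right; bystander.
- spray: a leak-finder bottle, 48 mm across, 150 mm high, white with a blue cap and yellow label, standing loose on the table at the robot's left; bystander. Origin at the centre of its underside.

How it is judged:
By the outcome, as a careful person would: the job done as asked, in the order asked, and still so for the second after the job is handed in, with the robot touching nothing.
It also fails if it takes over 42 s, if anything falls off the work surface, if the arm or the gripper's body presses on something with over 40 N, if the wrist force passes 120 N, or if a joint passes its speed limit or range.

## Working session

There is one attempt and no reset: what is moved stays moved. The work goes in short steps, Python scripts to look and compute and a tool call to move; the robot and the scene stay as the last step left them, time stands still between calls to the robot, and variables do not carry over. Pictures are saved under pics/ and viewed, and the job is handed in when it is done.

Besides the shell and the picture viewer there is one more tool, called after ">>>" by a JSON object that holds its "api" and its "payload", one argument or row to a line. carry_out: Moves the arm, as the interface text tells. Its arguments: {"type":"object","properties":{"commands":{"type":"array","items":{"type":"array","items":{"type":"array","items":{"type":"number"}}}},"claw":{"type":"number"},"grip_force":{"type":"number"}},"required":["commands"]}

```bash
mkdir -p pics; python3 - <<'E'
from plant import robot
import cv2
s=robot.read_state();print(s['t'],s['tool_pos'],s['orientation'],s['opening'],robot.finger_overhang)
for n in("scene","top"):
    cv2.imwrite(f"pics/{n}0.png",robot.read_camera(n)[...,::-1])
    p=robot.camera_params(n);print(n,p)
E
```

```text
0.0 [ 0.2421991  -0.54835486  0.23160117] [-3.07216780e+00 -6.48051132e-01  3.20592541e-04] 0.09292471543626978 0.014
scene {'mtx': array([[451.77805185,   0.        , 261.64476091],
       [  0.        , 451.77805185, 191.55307473],
       [  0.        ,   0.        ,   1.        ]]), 'R': array([[-0.62683156,  0.77915122, -0.00236033],
       [ 0.51831577,  0.41472231, -0.74789984],
       [-0.58174819, -0.47003062, -0.6638074 ]]), 't': array([ 0.40693142, -0.23810504,  1.85296902])}
top {'mtx': array([[371.55608553,   0.        , 251.75425457],
       [  0.        , 371.55608553, 192.384206  ],
       [  0.        ,   0.        ,   1.        ]]), 'R': array([[ 0.01494303, -0.99967394,  0.02070559],
       [-0.98046274, -0.01871161, -0.19581289],
       [ 0.19613648, -0.01737502, -0.98042266]]), 't': array([-0.0225466 ,  0.63352144,  1.08668971])}
```

View pics/scene0.png

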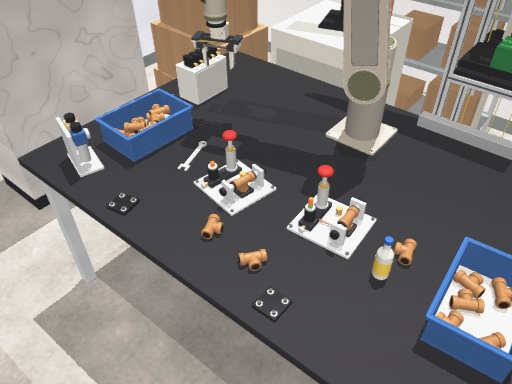

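View pics/top0.png

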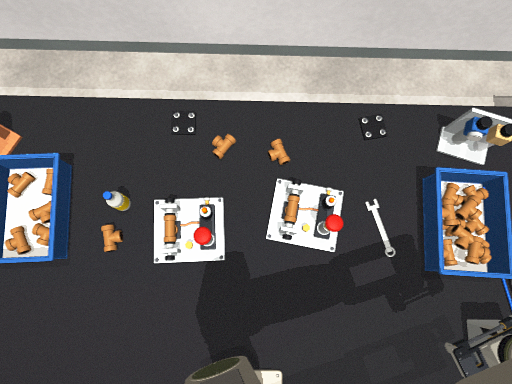

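The scene view shows one knob at about (230,135) with a short pin, and the other at (326,172) with a taller pin and a green band. I'll zoom in and triangulate.

```bash
cat > h.py <<'E'
import numpy as np,cv2
from plant import robot
def ray(P,px):
    d=P['R'].T@np.linalg.inv(P['mtx'])@np.array([px[0],px[1],1.]);return -P['R'].T@P['t'],d/np.linalg.norm(d)
def onplane(P,px,z):
    c,d=ray(P,px);return c+d*(z-c[2])/d[2]
def tri(P1,a,P2,b):
    c1,d1=ray(P1,a);c2,d2=ray(P2,b)
    A=np.stack([d1,-d2],1);s=np.linalg.lstsq(A,c2-c1,rcond=None)[0]
    p,q=c1+s[0]*d1,c2+s[1]*d2;return (p+q)/2,np.linalg.norm(p-q)
def blobs(bgr,lo,hi,amin=15):
    hsv=cv2.cvtColor(bgr,cv2.COLOR_BGR2HSV);m=cv2.inRange(hsv,lo,hi)
    n,l,st,c=cv2.connectedComponentsWithStats(m)
    return [(c[i].round(1).tolist(),st[i].tolist()) for i in range(1,n) if st[i][4]>=amin]
E
python3 - <<'E'
from h import *
B={}
for n in("scene","top"):
    im=cv2.imread(f"pics/{n}0.png");B[n]=blobs(im,(0,225,120),(4,255,255),60)
    print(n,B[n])
P1,P2=robot.camera_params("scene"),robot.camera_params("top")
for a in B["scene"]:
  for b in B["top"]:
    print(a[0],b[0],tri(P1,a[0],P2,b[0]), onplane(P2,b[0],.173))
a=cv2.imread("pics/scene0.png");t=cv2.imread("pics/top0.png")
z=lambda i,x,y:cv2.resize(i[y:y+100,x:x+100],(400,300) if 0 else (390,390),interpolation=cv2.INTER_CUBIC)
cv2.imwrite("pics/z0.png",np.hstack([z(a,185,120),z(a,280,155)]))
cv2.imwrite("pics/z1.png",np.hstack([z(t,260,170),z(t,145,185)]))
E
```

```text
scene []
top []
```

View pics/z0.png

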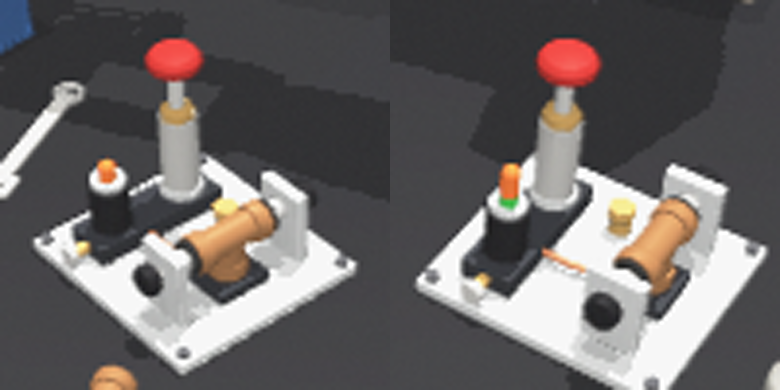

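View pics/z1.png

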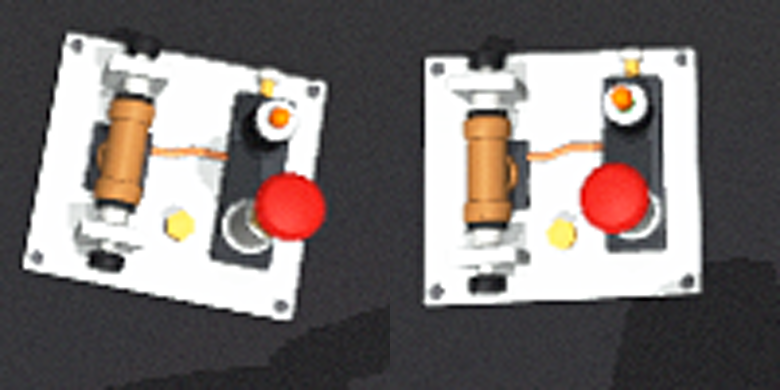

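The zoom shows the stand at scene (230,185), right in the top view, has its pin low and no green band, so that is stand_a. The other pin is tall with green showing.

```bash
python3 - <<'E'
from h import *
B={}
for n in("scene","top"):
    im=cv2.imread(f"pics/{n}0.png");B[n]=blobs(im,(0,170,90),(6,255,255),60)+blobs(im,(175,170,90),(180,255,255),60)
    print(n,B[n])
P1,P2=robot.camera_params("scene"),robot.camera_params("top")
for a in B["scene"]:
  for b in B["top"]:
    p,e=tri(P1,a[0],P2,b[0])
    if e<.02: print(a[0],b[0],p.round(4),e.round(4), onplane(P2,b[0],.173).round(4),onplane(P1,a[0],.173).round(4))
# plate corner screws in top view (zoom 3.9, offset 260,170)
for u,v in((75,46),(316,91),(281,306),(37,257)): print(onplane(P2,(260+u/3.9,170+v/3.9),.012).round(4))
print(onplane(P2,(260+278/3.9,170+118/3.9),.100).round(4))
E
```

```text
scene [([229.0, 134.8], [222, 130, 15, 11, 110]), ([325.1, 170.5], [318, 165, 16, 12, 139])]
top [([333.9, 222.5], [325, 214, 18, 17, 241]), ([202.2, 235.3], [194, 227, 18, 18, 242])]
[229.0, 134.8] [333.9, 222.5] [ 0.531  -0.2371  0.1765] 0.0002 [ 0.5314 -0.2378  0.173 ] [ 0.5273 -0.2408  0.173 ]
[325.1, 170.5] [202.2, 235.3] [0.4898 0.1231 0.1761] 0.0005 [0.4901 0.1232 0.173 ] [0.4861 0.1214 0.173 ]
[ 0.6809 -0.1017  0.012 ]
[ 0.6464 -0.3027  0.012 ]
[ 0.4685 -0.2686  0.012 ]
[ 0.5047 -0.0709  0.012 ]
[ 0.6069 -0.2495  0.1   ]
```

>>> {"api": "carry_out", "payload": {
  "commands": [
    [[1.5, -0.6, 0, 0], [3, -1.3, 0, 0], [3.2, -1.4, 0, 0], [3.2, -1.4, 0, 0], [3.2, -1.4, 0, 0], [3.2, -1.4, 0, 0], [3.2, -1.4, 0, 0], [3.2, -1.4, 0, 0], [3.2, -1.4, 0, 0], [3.2, -1.4, 0, 0], [3, -1.3, 0, 0], [2.5, -1, 0, 0], [1, -0.4, 0, 0], [0, 0, 0, 0], [0, 0, 0, 0], [0, 0, 0, 0]]
  ],
  "claw": 0
}}

```text
t: 1.43
tool_pos: [0.5126, -0.2572, 0.2324]
orientation: [3.074, 0.647, -0.001]
force: [-1.0, 0.4, -0.8]
opening: 0.0002
```

>>> {"api": "carry_out", "payload": {
  "commands": [
    [[1.2, -0.5, 0, 0], [1.2, -0.5, 0, 0], [0, 0, 0, 0], [0, 0, 0, 0], [0, 0, 0, 0]]
  ]
}}

```text
t: 1.85
tool_pos: [0.5313, -0.2377, 0.2326]
orientation: [3.074, 0.649, -0.0]
force: [0.0, 0.9, -0.2]
opening: 0.0003
```

```bash
python3 - <<'E'
from h import *
s=robot.read_state();print(s['t'],s['tool_pos'],s['force'])
P=robot.camera_params("wrist");w=robot.read_camera("wrist")[...,::-1].copy()
t=robot.read_camera("scene")[...,::-1].copy()
cv2.imwrite("pics/w1.png",w);cv2.imwrite("pics/s1.png",t)
for b in blobs(w,(0,170,90),(6,255,255),300)+blobs(w,(175,170,90),(180,255,255),300):print(b)
for z in(.185,):
  for X in([.530,-.238,z],s['tool_pos']-np.array([0,0,.014])):
    c=P['R']@np.array(X)+P['t'];u=P['mtx']@c/c[2];print(u)
z=cv2.resize(t[100:250,180:330],(450,450),interpolation=cv2.INTER_CUBIC)
cv2.imwrite("pics/c1.png",z)
E
```

```text
1.85 [ 0.53126162 -0.23768831  0.23258523] [ 0.02311049  0.90377923 -0.19837888]
([253.9, 205.1], [219, 179, 70, 55, 2526])
[254.54821954 220.8442875    1.        ]
[254.96256108 241.38994151   1.        ]
```

View pics/w1.png

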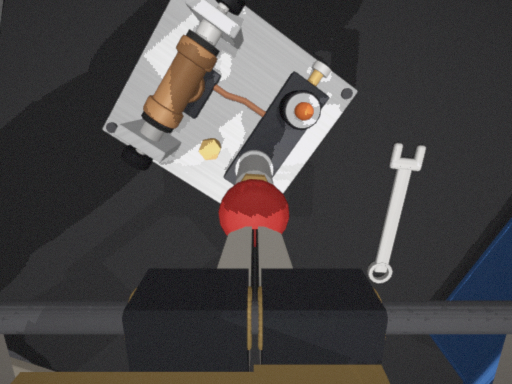

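View pics/c1.png

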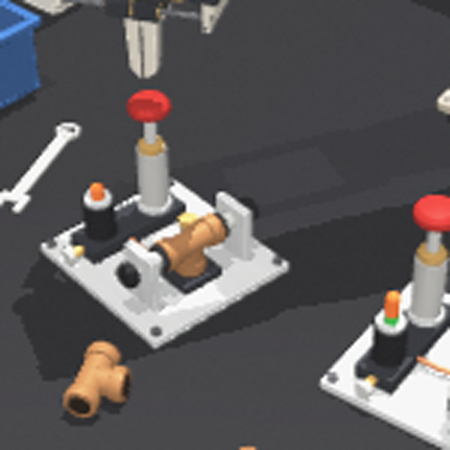

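Seen from the wrist, the knob spans columns 219–289 (centre 254) under the fingertips at column 255. Its rim centre at row ~214 matches the triangulation. Pressing now.

>>> {"api": "carry_out", "payload": {
  "commands": [
    [[0, 0, 1.0, 0], [0, 0, 1.2, 0], [0, 0, 1.0, 0], [0, 0, 0.6, 0], [0, 0, 0.6, 0], [0, 0, 0.6, 0], [0, 0, 0.5, 0], [0, 0, 0.4, 0], [0, 0, 0.3, 0], [0, 0, 0, 0], [0, 0, 0, 0]]
  ]
}}

```text
t: 2.87
tool_pos: [0.5309, -0.2377, 0.1711]
orientation: [3.074, 0.648, -0.001]
force: [-5.8, 2.3, 12.0]
opening: 0.0006
```

>>> {"api": "carry_out", "payload": {
  "commands": [
    [[0, 0, 0.2, 0], [0, 0, 0.1, 0], [0, 0, 0, 0], [0, 0, 0, 0]]
  ]
}}

```text
t: 3.2
tool_pos: [0.531, -0.2377, 0.1692]
orientation: [3.074, 0.648, -0.0]
force: [-8.6, 4.9, 19.2]
opening: 0.0008
```

>>> {"api": "carry_out", "payload": {
  "commands": [
    [[0, 0, -0.6, 0], [0, 0, -0.8, 0], [0, 0, -0.8, 0], [0, 0, -0.8, 0], [0, 0, -0.6, 0], [0, 0, 0, 0], [0, 0, 0, 0], [0, 0, 0, 0], [0, 0, 0, 0]]
  ]
}}

```text
t: 3.95
tool_pos: [0.5309, -0.2374, 0.2026]
orientation: [-3.073, -0.648, 0.002]
force: [0.2, -0.7, 0.2]
opening: 0.0002
```

```bash
cat > look.py <<'E'
import sys
from h import *
k=sys.argv[1]
s=robot.read_state();print(s['t'],s['tool_pos'],s['force'])
w=robot.read_camera("wrist")[...,::-1];t=robot.read_camera("scene")[...,::-1]
z=cv2.resize(t[115:215,185:335],(570,380),interpolation=cv2.INTER_CUBIC)
y=cv2.resize(w[40:140,250:350],(210,210),interpolation=cv2.INTER_CUBIC);y=cv2.copyMakeBorder(y,0,170,0,0,cv2.BORDER_CONSTANT)
cv2.imwrite(f"pics/l{k}.png",np.hstack([z,y]))
E
python3 look.py 1
```

```text
3.95 [ 0.53086932 -0.23736598  0.20257836] [ 0.2358465  -0.68681529  0.18713288]
```

View pics/l1.png

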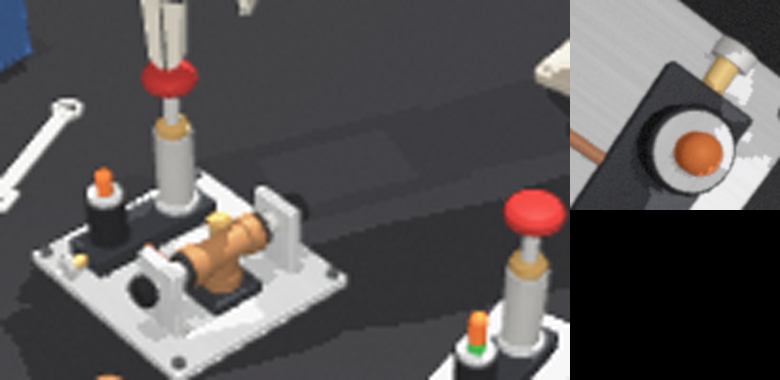

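The pin, at crop (103,183), has risen to about half the exposed height of the other one and shows no green. Next full stroke.

>>> {"api": "carry_out", "payload": {
  "commands": [
    [[0, 0, 0.6, 0], [0, 0, 0.7, 0], [0, 0, 0.7, 0], [0, 0, 0.6, 0], [0, 0, 0.5, 0], [0, 0, 0.3, 0], [0, 0, 0, 0], [0, 0, 0, 0], [0, 0, 0, 0]]
  ]
}}

```text
t: 4.8
tool_pos: [0.5319, -0.238, 0.1713]
orientation: [3.073, 0.648, 0.002]
force: [-4.1, 2.2, 13.3]
opening: 0.0007
```

>>> {"api": "carry_out", "payload": {
  "commands": [
    [[0, 0, -0.6, 0], [0, 0, -0.8, 0], [0, 0, -0.8, 0], [0, 0, -0.7, 0], [0, 0, -0.5, 0], [0, 0, 0, 0], [0, 0, 0, 0], [0, 0, 0, 0], [0, 0, 0, 0]]
  ]
}}

```text
t: 5.55
tool_pos: [0.5308, -0.2374, 0.2026]
orientation: [-3.073, -0.648, 0.002]
force: [-0.2, 1.2, -0.2]
opening: 0.0004
```

```bash
python3 look.py 2
```

```text
5.55 [ 0.53078927 -0.2373898   0.20257463] [-0.21121093  1.19931477 -0.21337801]
```

View pics/l2.png

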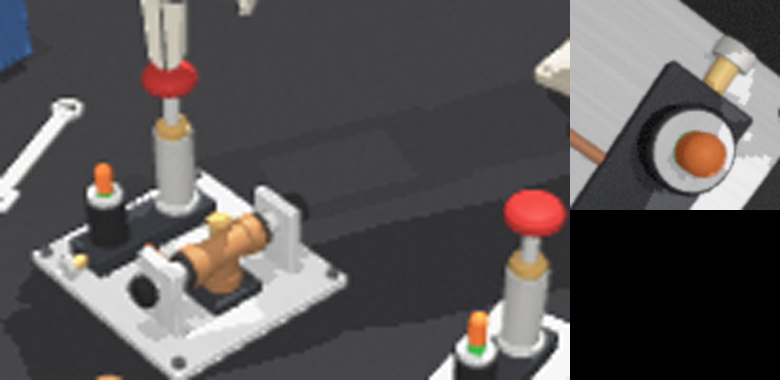

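The first hint of green shows at the foot, crop (103,193). I'll go a little deeper this time to reach the stop.

>>> {"api": "carry_out", "payload": {
  "commands": [
    [[0, 0, 0.6, 0], [0, 0, 0.7, 0], [0, 0, 0.7, 0], [0, 0, 0.6, 0], [0, 0, 0.6, 0], [0, 0, 0.4, 0], [0, 0, 0, 0], [0, 0, 0, 0], [0, 0, 0, 0]]
  ]
}}

```text
t: 6.4
tool_pos: [0.5318, -0.2379, 0.1695]
orientation: [3.073, 0.648, 0.002]
force: [-4.5, 2.6, 13.1]
opening: 0.0002
```

>>> {"api": "carry_out", "payload": {
  "commands": [
    [[0, 0, -0.6, 0], [0, 0, -0.8, 0], [0, 0, -0.8, 0], [0, 0, -0.8, 0], [0, 0, -0.6, 0], [0, 0, 0, 0], [0, 0, 0, 0], [0, 0, 0, 0], [0, 0, 0, 0]]
  ]
}}

```text
t: 7.15
tool_pos: [0.5308, -0.2374, 0.2025]
orientation: [-3.073, -0.648, 0.002]
force: [-1.1, -0.5, -0.2]
opening: 0.0005
```

```bash
python3 look.py 3
```

```text
7.15 [ 0.53075279 -0.23735303  0.20249911] [-1.127304   -0.48711739 -0.20487083]
```

View pics/l3.png

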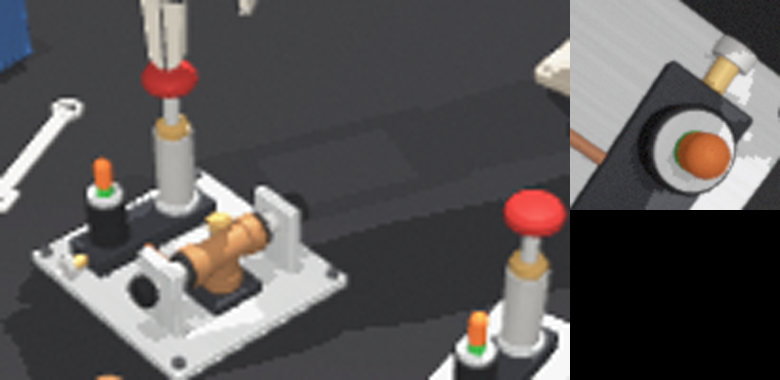

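The green band is growing but is still shorter than the other stand's. Extra strokes do no harm, so I'll do two more.

>>> {"api": "carry_out", "payload": {
  "commands": [
    [[0, 0, 0.6, 0], [0, 0, 0.7, 0], [0, 0, 0.7, 0], [0, 0, 0.6, 0], [0, 0, 0.6, 0], [0, 0, 0.4, 0], [0, 0, 0, 0], [0, 0, 0, 0], [0, 0, 0, 0]]
  ]
}}

```text
t: 8.0
tool_pos: [0.5318, -0.2379, 0.1694]
orientation: [3.073, 0.648, 0.002]
force: [-3.4, 3.1, 13.6]
opening: 0.0006
```

>>> {"api": "carry_out", "payload": {
  "commands": [
    [[0, 0, -0.6, 0], [0, 0, -0.8, 0], [0, 0, -0.8, 0], [0, 0, -0.8, 0], [0, 0, -0.6, 0], [0, 0, 0, 0], [0, 0, 0, 0], [0, 0, 0, 0], [0, 0, 0, 0]]
  ]
}}

```text
t: 8.75
tool_pos: [0.5308, -0.2374, 0.2025]
orientation: [-3.073, -0.648, 0.002]
force: [0.0, -0.8, 0.6]
opening: 0.0
```

```bash
python3 look.py 4
```

```text
8.75 [ 0.53075562 -0.23736077  0.20249323] [ 0.00127551 -0.75532473  0.58640651]
```

View pics/l4.png

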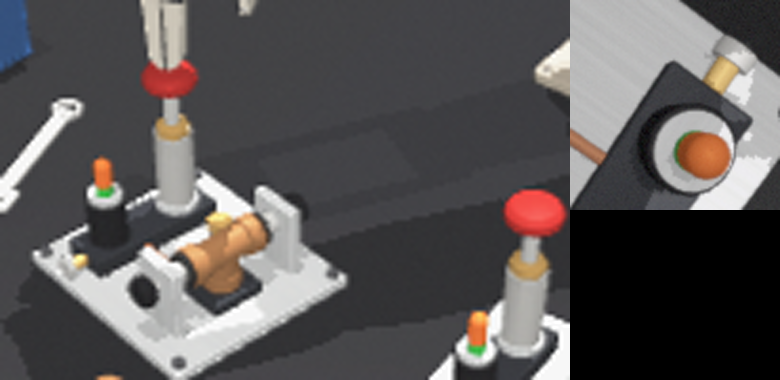

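No visible change from stroke 3 to stroke 4. I need a number for the pin and knob heights.

```bash
python3 - <<'E'
from h import *
s=robot.read_state();P=robot.camera_params("wrist");w=robot.read_camera("wrist")[...,::-1].copy();S=robot.camera_params("scene");t=robot.read_camera("scene")[...,::-1].copy()
cv2.imwrite("pics/w4.png",w);cv2.imwrite("pics/s4.png",t)
for n in("s1","s4","scene0"):
    im=cv2.imread(f"pics/{n}.png");print(n,'knob',blobs(im,(0,170,90),(6,255,255),60)[:2],'\n orange',[b for b in blobs(im,(5,190,180),(14,255,255),4) if 180<b[0][0]<330 and 120<b[0][1]<230],'\n green',[b for b in blobs(im,(45,90,60),(75,255,255),1) if 180<b[0][0]<330 and 120<b[0][1]<230])
def pr(P,X):
    c=P['R']@np.array(X)+P['t'];return (P['mtx']@c/c[2])[:2].round(1)
a=np.radians(-10.8);R=np.array([[np.cos(a),-np.sin(a)],[np.sin(a),np.cos(a)]])
pa=np.array([.5308,-.2375])+R@[.08,0]
for h in(.085,.093,.105,.117,.1225):print(h,'wrist',pr(P,[*pa,h]),'scene',pr(S,[*pa,h]))
z=cv2.resize(w[30:130,230:330],(600,600),interpolation=cv2.INTER_CUBIC);cv2.imwrite("pics/w4z.png",z)
c=lambda x,y:cv2.resize(t[y:y+30,x:x+30],(390,390),interpolation=cv2.INTER_NEAREST)
cv2.imwrite("pics/p4.png",np.hstack([c(197,152),c(296,191)]))
E
```

```text
s1 knob [([229.1, 134.8], [223, 130, 14, 11, 113]), ([325.1, 170.6], [318, 165, 16, 12, 138])] 
 orange [([212.2, 164.7], [211, 164, 3, 3, 6]), ([310.4, 202.8], [309, 200, 4, 6, 20])] 
 green [([309.8, 206.4], [308, 206, 5, 2, 9])]
s4 knob [([229.2, 135.8], [223, 131, 14, 10, 88]), ([325.1, 170.5], [318, 165, 16, 12, 139])] 
 orange [([212.0, 161.0], [210, 158, 4, 6, 15]), ([310.4, 202.8], [309, 200, 4, 6, 20])] 
 green [([212.5, 165.2], [211, 164, 4, 3, 8]), ([309.8, 206.4], [308, 206, 5, 2, 9])]
scene0 knob [([229.0, 134.8], [222, 130, 15, 11, 110]), ([325.1, 170.5], [318, 165, 16, 12, 139])] 
 orange [([212.2, 164.7], [211, 164, 3, 3, 6]), ([310.4, 202.8], [309, 200, 4, 6, 20])] 
 green [([309.8, 206.4], [308, 206, 5, 2, 9])]
0.085 wrist [310.  112.7] scene [211.9 165.3]
0.093 wrist [311.6 113.3] scene [211.7 163.5]
0.105 wrist [314.3 114.3] scene [211.4 160.8]
0.117 wrist [317.3 115.4] scene [211.2 158. ]
0.1225 wrist [318.7 115.9] scene [211.  156.7]
```

View pics/w4z.png

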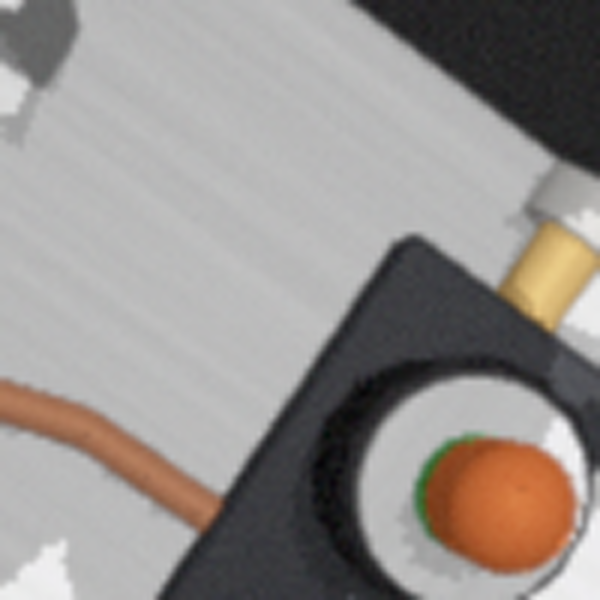

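View pics/p4.png

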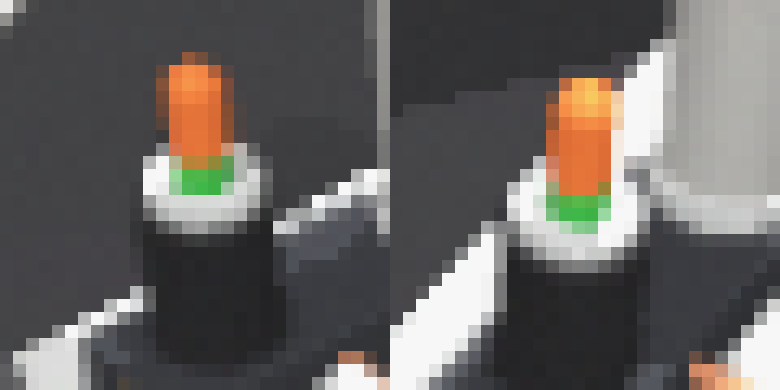

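In pin height, stand_a's top at row ~156.5 fits 122 mm (predicted 156.7, against 158 for 117 mm), and its green band is as tall as stand_b's. To be sure, I'll do one more stroke with higher release and firm bottoming, then rise clear.

>>> {"api": "carry_out", "payload": {
  "commands": [
    [[0, 0, -0.5, 0], [0, 0, -0.5, 0], [0, 0, 0, 0], [0, 0, 0, 0], [0, 0, 0.8, 0], [0, 0, 0.8, 0], [0, 0, 0.7, 0], [0, 0, 0.7, 0], [0, 0, 0.6, 0], [0, 0, 0.5, 0], [0, 0, 0.4, 0], [0, 0, 0.2, 0], [0, 0, 0, 0], [0, 0, 0, 0], [0, 0, 0, 0]]
  ]
}}

```text
t: 10.2
tool_pos: [0.5319, -0.238, 0.1692]
orientation: [3.072, 0.648, 0.003]
force: [-6.4, 3.4, 21.9]
opening: 0.0005
```

>>> {"api": "carry_out", "payload": {
  "commands": [
    [[0, 0, -0.6, 0], [0, 0, -0.8, 0], [0, 0, -0.8, 0], [0, 0, -0.8, 0], [0, 0, -0.8, 0], [0, 0, -1, 0], [0, 0, -1, 0], [0, 0, -1, 0], [0, 0, -1, 0], [0, 0, -1, 0], [0, 0, -1, 0], [0, 0, 0, 0], [0, 0, 0, 0], [0, 0, 0, 0]]
  ]
}}

```text
t: 11.37
tool_pos: [0.5312, -0.2376, 0.2642]
orientation: [-3.074, -0.649, 0.001]
force: [0.5, 0.7, -0.1]
opening: 0.0005
```

```bash
python3 - <<'E'
from h import *
s=robot.read_state();print(s['t'],s['tool_pos'],s['force'])
t=robot.read_camera("scene")[...,::-1].copy();T=robot.read_camera("top")[...,::-1].copy();w=robot.read_camera("wrist")[...,::-1].copy()
cv2.imwrite("pics/s5.png",t);cv2.imwrite("pics/t5.png",T);cv2.imwrite("pics/w5.png",w)
print('knob',blobs(t,(0,170,90),(6,255,255),60),'\n orange',[b for b in blobs(t,(5,190,180),(14,255,255),4) if 180<b[0][0]<330 and 120<b[0][1]<230],'\n green',[b for b in blobs(t,(45,90,60),(75,255,255),1) if 180<b[0][0]<330 and 120<b[0][1]<230])
a=cv2.imread("pics/s4.png").astype(int);print(abs(a-t)[152:182,197:220].max())
c=lambda x,y:cv2.resize(t[y:y+30,x:x+30],(390,390),interpolation=cv2.INTER_NEAREST)
cv2.imwrite("pics/p5.png",np.hstack([c(197,152),c(296,191)]))
E
```

```text
11.3667 [ 0.53117173 -0.23755519  0.26422319] [ 0.4982789   0.69478253 -0.08553435]
knob [([229.1, 134.8], [223, 130, 14, 11, 114]), ([325.1, 170.6], [318, 165, 16, 12, 138])] 
 orange [([212.0, 161.0], [210, 158, 4, 6, 15]), ([310.4, 202.8], [309, 200, 4, 6, 20])] 
 green [([212.2, 165.1], [210, 164, 5, 3, 9]), ([309.8, 206.4], [308, 206, 5, 2, 9])]
62
```

View pics/p5.png

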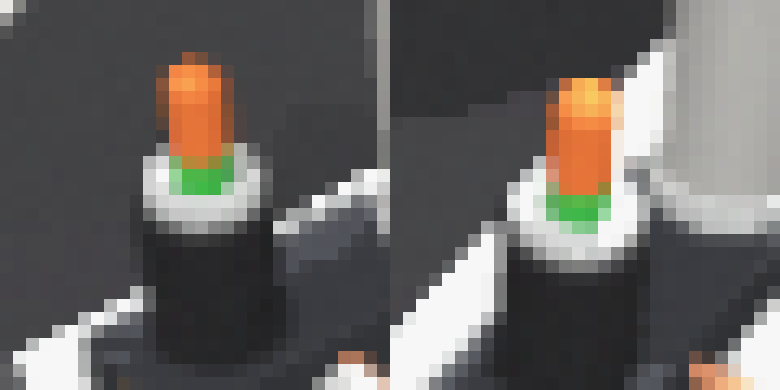

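View pics/s5.png

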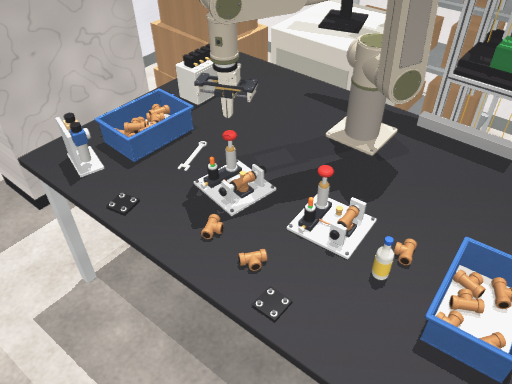

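View pics/w5.png

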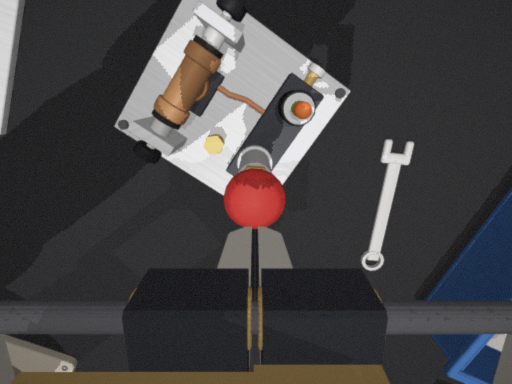

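After this stroke the pin hasn't changed in p5, with its top at row ~156.5 and a green band matching stand_b's. The knob is back at its starting centroid (229.1,134.8), and the fingers are clear. Handing in.

```bash
python3 -c "
from plant import robot
print(robot.close_job())"
```

```text
the job is handed in; nothing more can be done
None
```

I pumped stand_a (the right-hand stand, at negative y) with five strokes of the closed fingertips. Its pin now looks fully out, and I handed the job in at about 11.5 s of the 42 s allowed.

- **Strokes:** each went about 28–30 mm down and then right up. The second was the shortest, at about 28 mm by TCP height. The force reading at the end of each hold was at most 22 N vertical.
- **Pin:** it rose over the first three strokes and did not move on the fourth or fifth. Its top sits at image row ~156.5, where 156.7 is predicted for fully out and 158 for one stroke short. That gap is only about 1.3 pixels, so the stop in movement is the stronger evidence. Its green band also looks as tall as stand_b's.
- **Left as found:** the knob is back at its starting position with the fingers about 65 mm above it. I saw no change in stand_b's knob and pin or in the loose items, but of these I measured only stand_b's knob and pin.

No check failed. The reported force had a sideways part of up to about 10 N while pressing.

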